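Load the vial stoppering unit

TASK

Load the stoppering unit for its next run: slide every vial strip on the bench nose first into a slot of the loading block, one to a slot and its grip post left outside, until you feel it stop against the hidden end stop, and leave it fully home. Tip the stoppers from the scoop into the feed hopper, see that all of them are in it, and set the empty scoop back down on the bench, standing flat on its underside. Leave the sample pot and the dropper bottle alone.

Things in the scene. Friction and masses are not known exactly. Their poses are not given: they have to be found in the camera images.
- block: fixed loading block, 170 mm wide (y), three level blind slots opening to its front (-x). Origin: centre of underside. Ledge and slot floors are one level face at z = 22 mm; ledge from x = -72 mm to the slot mouths at x = -20. Roof over the slots x = -20 to 80, top at z = 53. Slots 29 mm wide (flared 5 mm a side over the first 12), 17 high, centres y = +50, 0, -50 mm; stop depths: see the stops
- hopper: fixed square feed hopper, open at the top, 124 x 124 mm outside, 4 mm walls, rim 76 mm high; sloping floor about 8 to 22 mm high. Origin: centre of the underside
- scoop: aluminium scoop holding the stoppers. Floor 3 mm thick, 84 mm wide (y), side walls 26 high, from the open nose at x = -60 mm (ramp to 7 mm high over the last 24) to the back wall at x = 49. Origin on the underside. Black upright handle plate x = 48 to 60, 36 wide (y), 12 thick (x), up to z = 72: pinch it across x. 160 g. Stoppers slide on its floor from about 25 deg
- scoop_handle (a point): where to pinch the scoop's handle: scoop frame x = 54, y = 0, z = 55 mm; axes of the scoop
- scoop_nose (a point): middle of the scoop's pouring edge: scoop frame x = -58, y = 0, z = 7 mm
- pot: bystander: small closed sample pot, 46 mm wide, 66 high, origin under its centre
- dropper: bystander: amber dropper bottle, 38 mm wide, 124 high, origin under its centre
- stop_a: the hidden stop in the left (y = +50 mm) slot: point at the centre of its face, on the slot floor; x axis points into the slot, as the block's. Cannot be seen from outside; 45 to 65 mm behind the mouth, differing between slots and starts. Rigid; nothing springs back
- stop_b: the hidden stop in the middle (y = 0) slot: point at the centre of its face, on the slot floor; x axis points into the slot, as the block's. Cannot be seen from outside; 45 to 65 mm behind the mouth, differing between slots and starts. Rigid; nothing springs back
- stop_c: the hidden stop in the right (y = -50 mm) slot: point at the centre of its face, on the slot floor; x axis points into the slot, as the block's. Cannot be seen from outside; 45 to 65 mm behind the mouth, differing between slots and starts. Rigid; nothing springs back
- strip_0: white vial strip: flat bar 100 mm long (its x), 26 wide, 14 high; its last 10 mm at the nose (+x) 20 wide. Origin: centre of underside. Grey grip post at the tail, centre x = -38 mm: 16 long (x), 14 wide (y), z = 14 to 47 mm, with a 20 mm wide (y) cap to 52: pinch it across y below the cap. 80 g. May be absent (None)
- strip_0_nose (a point): middle of that strip's nose end: strip frame x = 50 mm, on the underside
- strip_1: white vial strip: flat bar 100 mm long (its x), 26 wide, 14 high; its last 10 mm at the nose (+x) 20 wide. Origin: centre of underside. Grey grip post at the tail, centre x = -38 mm: 16 long (x), 14 wide (y), z = 14 to 47 mm, with a 20 mm wide (y) cap to 52: pinch it across y below the cap. 80 g. May be absent (None)
- strip_1_nose (a point): middle of that strip's nose end: strip frame x = 50 mm, on the underside
- strip_2: white vial strip: flat bar 100 mm long (its x), 26 wide, 14 high; its last 10 mm at the nose (+x) 20 wide. Origin: centre of underside. Grey grip post at the tail, centre x = -38 mm: 16 long (x), 14 wide (y), z = 14 to 47 mm, with a 20 mm wide (y) cap to 52: pinch it across y below the cap. 80 g. May be absent (None)
- strip_2_nose (a point): middle of that strip's nose end: strip frame x = 50 mm, on the underside
- stopper_0: rubber stopper, 25 mm across the 6 mm thick head, tapering to 18 mm at the foot, 22 mm long (z), 14 g; origin at the centre of its foot; at first it stands in the scoop. May be absent (None)
- stopper_0_center (a point): middle of that stopper, 12 mm along its z
- stopper_1: rubber stopper, 25 mm across the 6 mm thick head, tapering to 18 mm at the foot, 22 mm long (z), 14 g; origin at the centre of its foot; at first it stands in the scoop. May be absent (None)
- stopper_1_center (a point): middle of that stopper, 12 mm along its z
- stopper_2: rubber stopper, 25 mm across the 6 mm thick head, tapering to 18 mm at the foot, 22 mm long (z), 14 g; origin at the centre of its foot; at first it stands in the scoop. May be absent (None)
- stopper_2_center (a point): middle of that stopper, 12 mm along its z
- stopper_3: rubber stopper, 25 mm across the 6 mm thick head, tapering to 18 mm at the foot, 22 mm long (z), 14 g; origin at the centre of its foot; at first it stands in the scoop. May be absent (None)
- stopper_3_center (a point): middle of that stopper, 12 mm along its z

How it is judged:
By the outcome, as a careful person would: the job done as asked, in the order asked, and still so for the second after the job is handed in, with the robot touching nothing.
Of strip_0, strip_1, strip_2 only 2 to 3 are there at a start; the rules pass over those that are not, and their reading is None.
Of stopper_0, stopper_1, stopper_2, stopper_3 only 2 to 4 are there at a start; the rules pass over those that are not, and their reading is None.
At some moment in a run one of strip_0, strip_1, strip_2 may be knocked a few centimetres aside while the robot is not near it.
Once in a run the grip may slacken for a moment while it holds something.
It also fails if it takes over 210 s, if anything falls off the work surface, if the arm or the gripper's body presses on something with over 40 N, if the wrist force passes 120 N, or if a joint passes its speed limit or range.

ROBOT

A 6-joint arm with a two-finger parallel gripper is mounted at the origin on a cart in front of the work surface, level with it; the furniture and walls round the work are solid. World frame = base frame: x ahead of the robot, y to its left, z up, the work surface at z = 0. Lengths are in m, angles in rad, forces in N, time in s.
With the tool pointing down it reaches from about 0.4 to 0.825 m from the base axis. Payload 7 kg.
Tool frame: the origin (TCP) lies midway between the tips of the shut fingers; the grasp point (between the pads) lies 19 mm behind it; z points along the fingers, y is the line along which they close (so a half turn about z gives the same grasp; the last joint's range is limited). The gripper opens to 85 mm and grips with 20 to 120 N. Pads are 22 mm wide; open, the fingers measure 114 mm over their backs; the gripper's body (76 mm by 85 mm) begins 54 mm behind the grasp point. The pads swing forward as they close: fully open they stand 13 mm farther back than shut.
Start: joints at [1.445, 0.359, 0.012, 0, -1.224, -0.288], TCP at [0.271, 0.618, 0.231] pointing down, gripper open.
Joint ranges: [-3.07, 3.07], [-1.43, 2.12], [-1.02, 1.25], [-3.03, 1.67], [-3.05, -0], [-3.03, 3.03]. Speed limits (rad/s): [2.39, 2.39, 3.01, 3.14, 3.14, 3.14].

INTERFACE

Orientations are given as a unit quaternion [w, x, y, z].
In Python, from bench import arm gives the robot as it stands.
- The arm moves only by the shell command python3 -m jog 'ROWS' [OPENING] [FORCE]. ROWS is a JSON object of lists of equal length, an entry for each row: "translation": the shift along the tool's x, y, z as a fraction of full scale, a list of three; "rot": the turn, a rotation vector about the tool's x, y, z as a fraction of full scale, a list of three. A call has 1 to 12 rows; each row shifts and turns the commanded pose from where the row before left it, along the tool's axes as they then stand; what a row does not reach is not made up. Full scale, the value 1, is 8 cm for a shift and 60 degrees for a turn. A row lasts 1/12 s, in which the tool goes at most 41.7 mm and 7.16 degrees, less where a joint would pass 70% of its speed; a pose out of reach is approached as far as the arm can. A call with a number of a shift or a turn outside -1 to 1 is refused whole. A call with a gripper value outside its range is refused whole. OPENING is the opening in per cent of the stroke, from 0 (shut) to 100 (fully open), set as the call begins (- or left out, the last holds). The fingers move at their own pace and stop on an object; FORCE is the grip in N (left out, the last holds). Time passes only in rows, so rows that do not move let the fingers close. It gives the time, the measured TCP pose, the force, the opening and the grip force at its end, in the units of the state.
- arm.observe(): the state, without advancing time (a new reading comes with each control period).
- arm.read_camera(name): name is "side" or "top" or "wrist"; returns the picture (400x640x3 uint8, red, green, blue); there is no depth.
- arm.camera_model(name): a dict with "fx", "fy", "cx", "cy" (pixels), "T" (4x4, takes a point from camera to world coordinates); the wrist camera has in their place "mount" (4x4, takes a point from camera to tool coordinates, whose origin is the TCP and whose axes are the flange's). Camera axes: x right, y up, looking along -z (the intrinsics and any distortion apply to the point x, -y, -z); pixel columns grow to the right and rows downward; lengths in m; the calibration is good to about 2 mm. A picture is of the moment at which its call begins: read the wrist's pose just before it. camera_model takes no time and is no camera call.
- arm.sign_off(): hands the job in; it is judged then, once.
The state is a dict: "clock": time; "joint_positions": joint angles; "qvel": joint speeds; "effort": joint torques, N m; "eef_pos": TCP position; "tcp_rot": TCP orientation; "force": force on the tool from outside, world axes, zero at the start; "wrist_torque": the same for the moment, N m; "width": finger opening in m; "gripper_force": force on a finger pad.
Only numpy, scipy, OpenCV 4.12 (cv2) and the standard library are available. Lean on these libraries where they do the work, as an engineer would, in place of code of your own. Each camera call takes 0.05 s, during which the arm holds its last target. There are 200 camera calls.

## Working session

There is one attempt and no reset: what is moved stays moved. The work goes in short steps, Python scripts to look and compute and a shell command to move; the robot and the scene stay as the last step left them, time stands still between calls to the robot, and variables do not carry over. Pictures are saved under pics/ and viewed, at most 14 in all, crops included, and the job is handed in when it is done.

```bash
ls; mkdir -p pics; cat > h.py <<'E'
import numpy as np, cv2
from bench import arm
from scipy.spatial.transform import Rotation as R
def rot(q): return R.from_quat([q[1],q[2],q[3],q[0]]).as_matrix()
def snap(n,f):
    s=arm.observe(); im=arm.read_camera(n); cv2.imwrite('pics/%s.png'%f,cv2.cvtColor(im,cv2.COLOR_RGB2BGR)); return s,im
def T(n,s=None):
    m=arm.camera_model(n)
    if 'T' in m: return m,np.array(m['T'])
    W=np.eye(4); W[:3,:3]=rot(s['tcp_rot']); W[:3,3]=s['eef_pos']
    return m,W@np.array(m['mount'])
def ray(n,u,v,z,s=None):
    m,t=T(n,s); d=t[:3,:3]@np.array([(u-m['cx'])/m['fx'],-(v-m['cy'])/m['fy'],-1]); o=t[:3,3]
    return (o+d*(z-o[2])/d[2])
def proj(n,p,s=None):
    m,t=T(n,s); c=np.linalg.inv(t)@np.append(p,1)
    return m['cx']+m['fx']*c[0]/-c[2], m['cy']-m['fy']*c[1]/-c[2]
E
python3 - <<'E'
from h import *
np.set_printoptions(precision=3,suppress=True)
for n in ['top','side','wrist']:
    s,im=snap(n,n+'0'); print(n,arm.camera_model(n))
print(s)
E
```

```text
pics
top {'fx': 502.1133526702412, 'fy': 502.1133526702412, 'cx': 311.85094700111466, 'cy': 204.0658186070031, 'T': array([[-0.002,  0.981, -0.196,  0.279],
       [-1.   , -0.002,  0.004,  0.159],
       [ 0.003,  0.196,  0.981,  1.431],
       [ 0.   ,  0.   ,  0.   ,  1.   ]])}
side {'fx': 448.29121224759865, 'fy': 448.29121224759865, 'cx': 313.18198983734305, 'cy': 195.88940811731845, 'T': array([[ 0.989,  0.099, -0.107,  0.451],
       [-0.146,  0.648, -0.748, -0.561],
       [-0.005,  0.755,  0.655,  0.698],
       [ 0.   ,  0.   ,  0.   ,  1.   ]])}
wrist {'fx': 336.4209281044226, 'fy': 336.4209281044226, 'cx': 318.0339971488267, 'cy': 197.74763455105403, 'mount': array([[ 0.001,  0.963,  0.268,  0.068],
       [ 1.   , -0.001, -0.   , -0.001],
       [-0.   ,  0.268, -0.963, -0.142],
       [ 0.   ,  0.   ,  0.   ,  1.   ]])}
{'clock': 0.1, 'joint_positions': array([ 1.445,  0.359,  0.011, -0.   , -1.224, -0.288]), 'qvel': array([ 0.   , -0.002,  0.004, -0.   ,  0.   , -0.001]), 'effort': array([ -0.002, -58.477,  29.411,   6.955,  -0.003,   0.   ]), 'eef_pos': array([0.271, 0.618, 0.23 ]), 'tcp_rot': array([ 0.001,  0.979, -0.205, -0.   ]), 'force': array([-0.541,  0.04 ,  0.787]), 'wrist_torque': array([0.014, 0.015, 0.051]), 'gripper_force': 0.0, 'width': 0.08519913387781705}
```

View pics/top0.png

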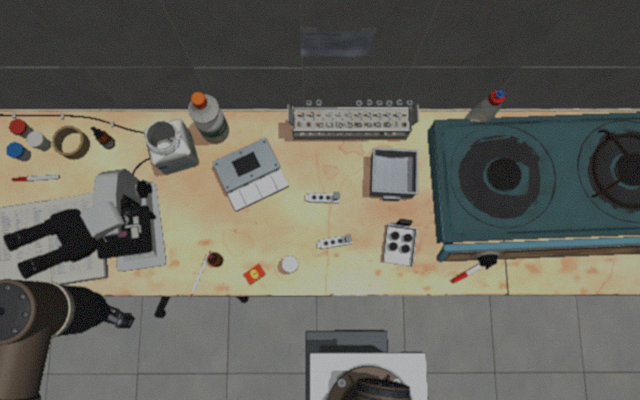

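View pics/side0.png

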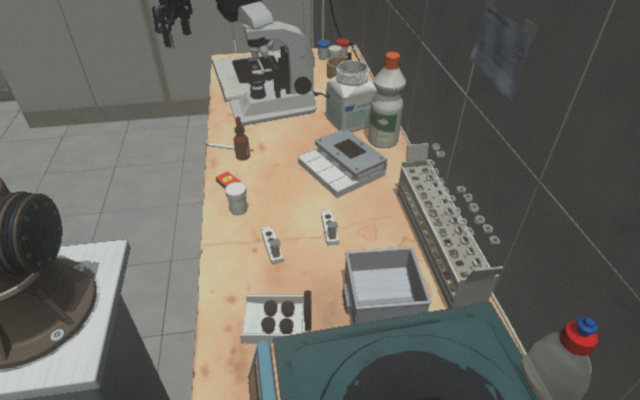

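The top view shows the block at (214-288,137-210), the hopper at (370-417,148-198), and the scoop at (383-416,220-265) with 4 stoppers and its handle at (404,222). There are two strips at (322,197) and (334,241), posts at their right ends; the pot is at (289,264) and the dropper at (214,258). I'll enlarge it.

```bash
python3 - <<'E'
from h import *
im=cv2.imread('pics/top0.png')[130:280,200:430]
cv2.imwrite('pics/c1.png',cv2.resize(im,None,fx=3.4,fy=3.4,interpolation=cv2.INTER_CUBIC))
E
```

```text
(no output)
```

View pics/c1.png

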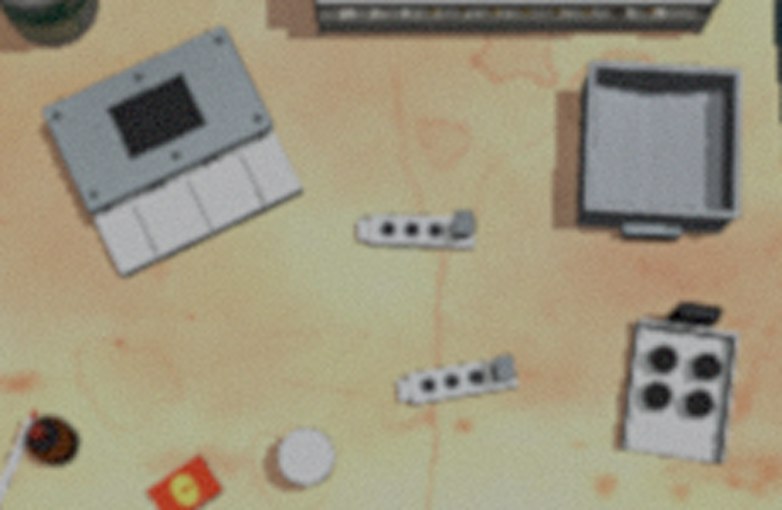

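The crop shows the roof corners at (45,110),(222,30),(270,130),(93,210) and the ledge front at (123,275),(300,190). The strip noses point left, with caps at (463,223) and (503,366), and the scoop handle is at (697,312). I'll cast rays next.

```bash
python3 - <<'E'
from h import *
np.set_printoptions(precision=4,suppress=True)
def c(u,v,z): return ray('top',200+u/3.4,130+v/3.4,z)
rc=np.array([c(*p,.053) for p in [(45,110),(222,30),(270,130),(93,210)]]); print('roof',rc, 'sides',np.linalg.norm(np.diff(rc,axis=0),axis=1))
lf=np.array([c(123,275,.022),c(300,190,.022)]);print('ledge',lf,np.linalg.norm(lf[1]-lf[0]))
w=(rc[0]+rc[3])/2-(rc[1]+rc[2])/2; print('yaw',np.degrees(np.arctan2(w[1],w[0]))-90, 'ledge yaw',np.degrees(np.arctan2(*(lf[0]-lf[1])[[1,0]]))-90,'roof c',rc.mean(0))
hr=np.array([c(*p,.076) for p in [(592,62),(740,70),(738,215),(580,222)]]);print('hop',hr,hr.mean(0))
for a in [(637,320),(735,333)]: print('sc',c(*a,.026))
for a in [(720,462),(623,448)]: print('scn',c(*a,.007))
print('handle',c(697,310,.072))
for n,t,k in [((357,230),(474,240),(463,223)),((398,390),(515,378),(503,366))]:
  a,b,cc=c(*n,.014),c(*t,.014),c(*k,.052); d=a-b; print('strip',a,b,np.linalg.norm(d),np.degrees(np.arctan2(d[1],d[0])),'cap',cc)
print('pot',c(306,457,.066),'drop',c(40,440,.1))
E
```

```text
roof [[0.6751 0.4336 0.053 ]
 [0.745  0.2867 0.053 ]
 [0.6575 0.2453 0.053 ]
 [0.5893 0.3909 0.053 ]] sides [0.1627 0.0968 0.1608]
ledge [[0.5404 0.3693 0.022 ]
 [0.6134 0.2213 0.022 ]] 0.16500828039106544
yaw 25.266712440793412 ledge yaw 26.25933106726292 roof c [0.6667 0.3391 0.053 ]
hop [[ 0.709  -0.0222  0.076 ]
 [ 0.702  -0.1445  0.076 ]
 [ 0.5791 -0.1375  0.076 ]
 [ 0.5735 -0.0088  0.076 ]] [ 0.6409 -0.0782  0.076 ]
sc [ 0.5007 -0.0604  0.026 ]
sc [ 0.4896 -0.1416  0.026 ]
scn [ 0.3842 -0.1285  0.007 ]
scn [ 0.396  -0.0482  0.007 ]
handle [ 0.5015 -0.1019  0.072 ]
strip [0.5803 0.173  0.014 ] [0.5715 0.0738 0.014 ] 0.09958315386539858 84.90803597181274 cap [0.578 0.085 0.052]
strip [0.444  0.1389 0.014 ] [0.4539 0.0412 0.014 ] 0.09816754026274087 95.75689600855827 cap [0.459  0.0539 0.052 ]
pot [0.3846 0.2131 0.066 ] drop [0.3955 0.4186 0.1   ]
```

Two strips and four stoppers. The sizes check out: strips about 99 mm, roof depth 97 mm. I'll move above strip 1's post and look again from there.

```bash
cat >> h.py <<'E'
def go(x,y,z,yaw):
    "prints shift (in tool axes now, units of full scale) and turn (full scale) to a tool-down pose"
    s=arm.observe(); A=rot(s['tcp_rot']); p=np.array(s['eef_pos'])
    a=np.radians(yaw); B=np.array([[np.cos(a),np.sin(a),0],[np.sin(a),-np.cos(a),0],[0,0,-1]])
    t=A.T@(np.array([x,y,z])-p)/.08; r=R.from_matrix(A.T@B).as_rotvec()/np.radians(60)
    cy=np.degrees(np.arctan2(A[1,0],A[0,0]))
    print('t=%.2f pos'%s['clock'],p.round(4),'yaw %.1f tilt %.2f'%(cy,np.degrees(np.arccos(-A[2,2]))),'w %.4f F'%s['width'],np.round(s['force'],1),'g %.0f'%s['gripper_force'],'\n shift',t.round(3),'turn',r.round(3), 'j',np.round(s['joint_positions'],2))
E
python3 -c "
from h import *
go(.578,.085,.2,-95)"
```

```text
t=0.15 pos [0.2713 0.6177 0.2306] yaw -23.7 tilt 0.07 w 0.0855 F [ 0.7  0.2 -0.3] g 0 
 shift [6.188 4.554 0.389] turn [ 1.000e-03 -1.000e-03  1.188e+00] j [ 1.45  0.36  0.01 -0.   -1.22 -0.29]
```

```bash
python3 -m jog '{"translation":[[0.38,0.28,0.02],[0.38,0.28,0.02],[0.38,0.28,0.02],[0.38,0.28,0.02],[0.38,0.28,0.02],[0.38,0.28,0.02],[0.38,0.28,0.02],[0.38,0.28,0.02],[0.38,0.28,0.02],[0.38,0.28,0.02],[0.38,0.28,0.02],[0.38,0.28,0.02]],"rot":[[0,0,0],[0,0,0],[0,0,0],[0,0,0],[0,0,0],[0,0,0],[0,0,0],[0,0,0],[0,0,0],[0,0,0],[0,0,0],[0,0,0]]}' 100 40
python3 -m jog '{"translation":[[0,0,0],[0,0,0],[0,0,0],[0,0,0],[0,0,0],[0,0,0],[0,0,0],[0,0,0],[0,0,0],[0,0,0],[0,0,0],[0,0,0]],"rot":[[0,0,0.118],[0,0,0.118],[0,0,0.118],[0,0,0.118],[0,0,0.118],[0,0,0.118],[0,0,0.118],[0,0,0.118],[0,0,0.118],[0,0,0.118],[0,0,0],[0,0,0]]}'
python3 -c "
from h import *
go(.578,.085,.2,-95)"
```

```text
clock: 1.15
eef_pos: [0.4978, 0.2234, 0.2121]
tcp_rot: [-0.0, 0.979, -0.205, -0.0]
force: [0.1, 0.3, -0.8]
width: 0.0854
gripper_force: 0.0
clock: 2.15
eef_pos: [0.4972, 0.2251, 0.2119]
tcp_rot: [-0.0, -0.68, 0.733, 0.0]
force: [0.3, 0.2, 1.1]
width: 0.0853
gripper_force: 0.0
t=2.15 pos [0.4972 0.2251 0.2119] yaw -94.3 tilt 0.02 w 0.0853 F [0.3 0.2 1.1] g 0 
 shift [ 1.671 -1.138  0.149] turn [ 0.    -0.     0.012] j [ 0.78  0.16 -0.3  -0.   -1.11 -0.86]
```

```bash
python3 -m jog '{"translation":[[0.41,-0.28,0.04],[0.42,-0.29,0.04],[0.42,-0.29,0.04],[0.42,-0.28,0.03],[0,0,0],[0,0,0]],"rot":[[0,0,0.01],[0,0,0],[0,0,0],[0,0,0],[0,0,0],[0,0,0]]}'
python3 -c "
from h import *
go(.578,.085,.2,-95)
s,im=snap('wrist','w1'); print(proj('wrist',np.array([.578,.085,.052]),s))"
```

```text
clock: 2.65
eef_pos: [0.5771, 0.082, 0.1994]
tcp_rot: [-0.001, -0.675, 0.738, 0.0]
force: [-0.7, -0.9, -0.3]
width: 0.0852
gripper_force: 0.0
t=2.65 pos [0.5771 0.082  0.1994] yaw -95.1 tilt 0.08 w 0.0852 F [-0.7 -0.9 -0.3] g 0 
 shift [-0.038 -0.008 -0.008] turn [ 0.001 -0.001 -0.002] j [ 0.48  0.23 -0.24 -0.   -1.1  -0.57]
(np.float64(317.4906086261999), np.float64(186.77348756308754))
```

View pics/w1.png

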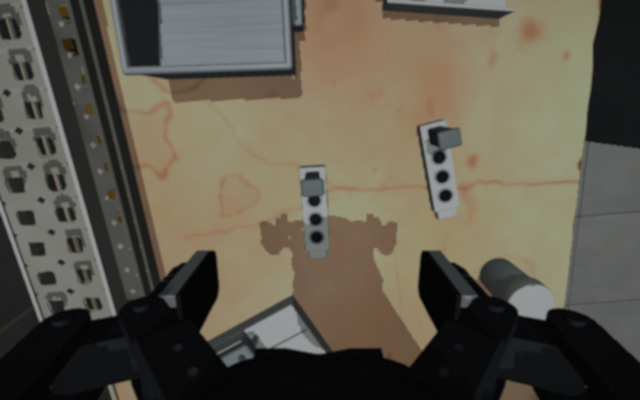

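The wrist view shows strip 1's cap at (312,187), its tail edge at (313,167) and its nose at (318,256). Strip 2's cap is at (449,138). A predicted (317,187) agrees within 5 px.

```bash
cat >> h.py <<'E'
def strip(f,s,z0,box):
    "white strip top by mask in a wrist picture: minAreaRect on the plane z0+.014"
    im=cv2.imread('pics/%s.png'%f); x0,y0,x1,y1=box
    hsv=cv2.cvtColor(im,cv2.COLOR_BGR2HSV); m=((hsv[...,1]<45)&(hsv[...,2]>110)).astype(np.uint8)
    k=np.zeros_like(m); k[y0:y1,x0:x1]=m[y0:y1,x0:x1]
    c=max(cv2.findContours(k,cv2.RETR_EXTERNAL,cv2.CHAIN_APPROX_NONE)[0],key=cv2.contourArea)[:,0]
    P=np.array([ray('wrist',u,v,z0+.014,s)[:2] for u,v in c],np.float32)*1000
    return cv2.minAreaRect(P)
E
python3 - <<'E'
from h import *
s=arm.observe()
print('cap',ray('wrist',312,187,.052,s), 'n',ray('wrist',318,256,.014,s),'t',ray('wrist',313,167,.014,s))
print(strip('w1',s,0,(290,155,340,265)))
d=ray('wrist',318,256,.014,s)-ray('wrist',313,167,.014,s); print(np.hypot(*d[:2]),np.degrees(np.arctan2(d[1],d[0])))
go(.5803,.085,.07,-95)
E
```

```text
cap [0.58258328 0.08615248 0.052     ] n [0.58464044 0.17097465 0.014     ] t [0.58119498 0.07518249 0.014     ]
((583.65576171875, 123.00160217285156), (96.54722595214844, 27.18613052368164), 88.13261413574219)
0.09585410775962783 87.94006586976396
t=2.70 pos [0.5767 0.0833 0.1997] yaw -95.1 tilt 0.04 w 0.0857 F [-0.3 -0.6  0.1] g 0 
 shift [-0.026 -0.044  1.621] turn [ 0.001 -0.    -0.001] j [ 0.48  0.23 -0.24 -0.   -1.1  -0.57]
```

```bash
python3 -m jog '{"translation":[[-0.02,-0.065,0.4],[0,0,0.4],[0,0,0.4],[0,0,0.4],[0,0,0],[0,0,0]],"rot":[[0,0,-0.047],[0,0,0],[0,0,0],[0,0,0],[0,0,0],[0,0,0]]}' 60
python3 -c "
from h import *
go(.582,.0855,.017,-92.5)
s,im=snap('wrist','w2')
"
```

```text
clock: 3.2
eef_pos: [0.5809, 0.086, 0.0714]
tcp_rot: [-0.002, -0.694, 0.72, 0.0]
force: [0.3, -0.8, 1.3]
width: 0.0512
gripper_force: 0.0
t=3.20 pos [0.5809 0.086  0.0714] yaw -92.1 tilt 0.20 w 0.0512 F [ 0.3 -0.8  1.3] g 0 
 shift [ 0.005 -0.017  0.68 ] turn [ 0.003 -0.002  0.007] j [ 0.48  0.37 -0.38  0.   -0.83 -0.52]
```

View pics/w2.png

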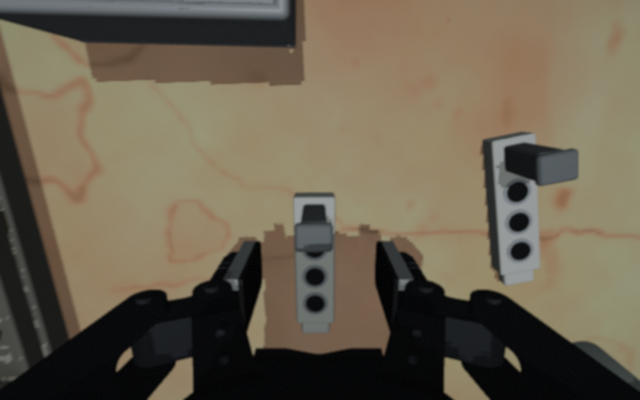

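The post sits between the fingers (cap at (313,237), finger midline about 318) and the strip is aligned. I'll descend and pinch.

```bash
python3 -m jog '{"translation":[[0,-0.017,0.2],[0,0,0.2],[0,0,0.2],[0,0,0.07],[0,0,0],[0,0,0]],"rot":[[0,0,0],[0,0,0],[0,0,0],[0,0,0],[0,0,0],[0,0,0]]}' 60
python3 -m jog '{"translation":[[0,0,0],[0,0,0],[0,0,0],[0,0,0],[0,0,0],[0,0,0]],"rot":[[0,0,0],[0,0,0],[0,0,0],[0,0,0],[0,0,0],[0,0,0]]}' 0 60
python3 -c "
from h import *
go(.582,.0855,.09,-92.5)"
```

```text
clock: 3.75
eef_pos: [0.5844, 0.086, 0.0203]
tcp_rot: [0.001, -0.693, 0.721, -0.001]
force: [-0.5, 1.0, -0.1]
width: 0.0513
gripper_force: 0.0
clock: 4.25
eef_pos: [0.5841, 0.0855, 0.0198]
tcp_rot: [0.001, -0.693, 0.721, -0.0]
force: [-1.6, -0.0, 6.4]
width: 0.0182
gripper_force: 58.2
t=4.25 pos [0.5841 0.0855 0.0198] yaw -92.3 tilt 0.10 w 0.0182 F [-1.6 -0.   6.4] g 58 
 shift [ 0.001  0.024 -0.878] turn [-0.002  0.001  0.004] j [ 0.48  0.44 -0.42  0.   -0.71 -0.52]
```

```bash
python3 -m jog '{"translation":[[0,0,0],[0,0,0],[0,0,0]],"rot":[[0,0,0],[0,0,0],[0,0,0]]}' 0 60
```

```text
clock: 4.5
eef_pos: [0.5841, 0.0856, 0.0198]
tcp_rot: [0.001, -0.693, 0.721, -0.0]
force: [-1.5, -0.4, 7.5]
width: 0.0184
gripper_force: 58.2
```

```bash
python3 -m jog '{"translation":[[0,0,0],[0,0,0],[0,0,0.045],[0,0.02,0],[0,0,0]],"rot":[[0,0,0],[0,0,0],[0,0,0],[0,0,0],[0,0,0]]}' 40 60
python3 -m jog '{"translation":[[0,0,0],[0,0,0],[0,0,0],[0,0,0],[0,0,0],[0,0,0]],"rot":[[0,0,0],[0,0,0],[0,0,0],[0,0,0],[0,0,0],[0,0,0]]}' 0 60
```

```text
clock: 4.92
eef_pos: [0.5811, 0.0852, 0.0144]
tcp_rot: [-0.001, -0.693, 0.721, 0.0]
force: [-0.4, -0.2, 0.5]
width: 0.0345
gripper_force: 0.0
clock: 5.42
eef_pos: [0.5817, 0.0854, 0.0149]
tcp_rot: [-0.0, -0.693, 0.721, 0.0]
force: [-0.7, -1.0, -0.7]
width: 0.0182
gripper_force: 58.4
```

```bash
python3 -m jog '{"translation":[[0,0,-0.15],[0,0,-0.3],[0,0,-0.3],[0,0,-0.3],[0,0,0],[0,0,0]],"rot":[[0,0,0],[0,0,0],[0,0,0],[0,0,0],[0,0,0],[0,0,0]]}' 0 80
python3 -c "
from h import *
go(.582,.0855,.1,-92.5)
s,im=snap('wrist','w3')
"
```

```text
clock: 5.92
eef_pos: [0.5826, 0.0858, 0.1004]
tcp_rot: [0.002, -0.693, 0.721, -0.0]
force: [-0.5, 0.2, -1.1]
width: 0.0178
gripper_force: 78.0
t=5.92 pos [0.5826 0.0858 0.1004] yaw -92.3 tilt 0.20 w 0.0178 F [-0.5  0.2 -1.1] g 78 
 shift [0.004 0.008 0.005] turn [-0.003  0.002  0.003] j [ 0.48  0.33 -0.35  0.   -0.88 -0.52]
```

View pics/w3.png

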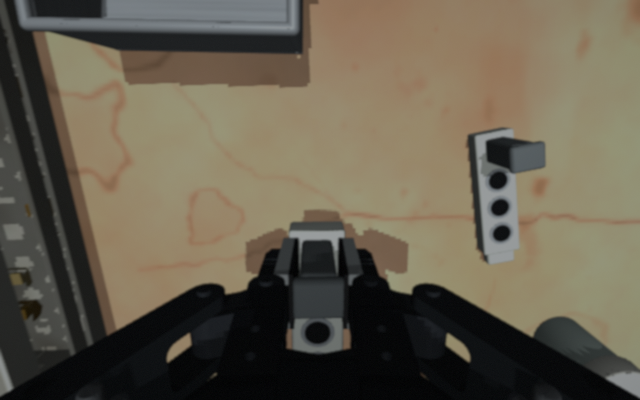

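The strip is held straight and level: cap at (318,297) between the pads, strip 2 still in place. Next I hover behind the block's mouth, turned to the slots, to refine the block pose.

```bash
python3 -m jog '{"translation":[[-0.3,0,-0.25],[-0.4,0,-0.25],[-0.4,0,-0.25],[-0.4,0,-0.25],[-0.4,0,-0.25],[-0.4,0,0],[-0.4,-0.2,0],[-0.3,-0.2,0],[0,-0.2,0],[0,-0.2,0],[0,0,0]],"rot":[[0,0,0],[0,0,0],[0,0,0],[0,0,0],[0,0,0],[0,0,0],[0,0,0],[0,0,0],[0,0,0],[0,0,0],[0,0,0]]}' 0 80
python3 -m jog '{"translation":[[0,0,0],[0,0,0],[0,0,0],[0,0,0],[0,0,0],[0,0,0],[0,0,0],[0,0,0],[0,0,0],[0,0,0],[0,0,0]],"rot":[[0,0,0.115],[0,0,0.115],[0,0,0.115],[0,0,0.115],[0,0,0.115],[0,0,0.115],[0,0,0.115],[0,0,0.115],[0,0,0.115],[0,0,0],[0,0,0]]}'
python3 -c "
from h import *
go(.6486,.3305,.2,-154.5)
s,im=snap('wrist','w4')
"
```

```text
clock: 6.88
eef_pos: [0.6566, 0.3225, 0.1955]
tcp_rot: [-0.002, -0.693, 0.721, 0.0]
force: [-0.9, 0.3, -0.9]
width: 0.0181
gripper_force: 78.3
clock: 7.8
eef_pos: [0.6547, 0.3223, 0.1976]
tcp_rot: [-0.001, -0.223, 0.975, -0.0]
force: [-0.1, -0.4, -1.7]
width: 0.0179
gripper_force: 78.3
t=7.80 pos [0.6547 0.3223 0.1976] yaw -154.2 tilt 0.11 w 0.0179 F [-0.1 -0.4 -1.7] g 78 
 shift [ 0.024  0.126 -0.03 ] turn [-0.    -0.002  0.005] j [ 0.72  0.47  0.1  -0.   -1.21 -1.84]
```

View pics/w4.png

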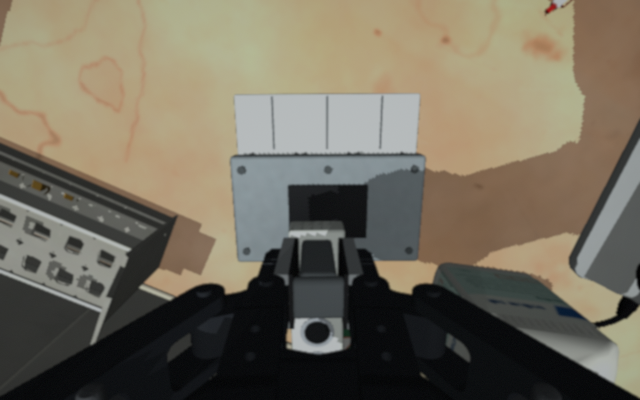

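The ledge spans (234,95)-(418,94), its three slot centrelines are at columns about 272, 327 and 381, and the roof front edge runs at row 155 from 231 to 424. I'll refine these to sub-pixel.

```bash
python3 - <<'E'
from h import *
np.set_printoptions(precision=4,suppress=True)
s=arm.observe(); g=cv2.cvtColor(cv2.imread('pics/w4.png'),cv2.COLOR_BGR2GRAY).astype(float)
def line(c0):
    P=[]
    for v in range(102,146,2):
        w=np.clip(200-g[v,c0-7:c0+8],0,None); w=np.clip(w-np.median(w),0,None)
        P.append(ray('wrist',(w*np.arange(c0-7,c0+8)).sum()/w.sum(),v,.022,s)[:2])
    P=np.array(P); vx,vy,x,y=cv2.fitLine((P*1000).astype(np.float32),cv2.DIST_HUBER,0,.01,.01).ravel()
    if vx<0: vx,vy=-vx,-vy
    return np.degrees(np.arctan2(vy,vx)),np.array([x,y])
L=[line(c) for c in (381,327,272)]
print(L)
for a,b in ((0,1),(1,2),(0,2)):
    d=L[a][1]-L[b][1]; print('spacing',np.linalg.norm(d),np.degrees(np.arctan2(d[1],d[0]))-90)
fr=[ray('wrist',u,v,.022,s)[:2] for u,v in ((234.5,94.5),(418.5,94))]; rf=[ray('wrist',u,v,.053,s)[:2] for u,v in ((231,155),(424.5,155))]
for q in (fr,rf):
    d=q[1]-q[0]; print(q,np.linalg.norm(d),np.degrees(np.arctan2(d[1],d[0]))-90)
E
```

```text
[(np.float32(26.292114), array([583.8481, 352.6086], dtype=float32)), (np.float32(26.069284), array([605.337 , 307.4567], dtype=float32)), (np.float32(26.204123), array([628.5175, 263.1104], dtype=float32))]
spacing 50.00468 25.45082
spacing 50.03926 27.596756
spacing 100.0264 26.52417
[array([0.6194, 0.2215]), array([0.5463, 0.371 ])] 0.1664190568331666 26.044475384618266
[array([0.6642, 0.2445]), array([0.5919, 0.3934])] 0.16556586670068354 25.896124240004838
```

```bash
python3 -c "
from h import *
go(.5598,.2298,.1,-153.9)"
```

```text
t=7.85 pos [0.6548 0.3224 0.1979] yaw -154.2 tilt 0.09 w 0.0182 F [ 0.4 -0.5 -0.8] g 78 
 shift [ 1.572 -0.523  1.226] turn [-0.    -0.001 -0.004] j [ 0.72  0.47  0.11 -0.   -1.21 -1.84]
```

```bash
python3 -m jog '{"translation":[[0.4,-0.13,0],[0.4,-0.13,0],[0.4,-0.13,0.2],[0.37,-0.13,0.3],[0,0,0.35],[0,0,0.35],[0,0,0],[0,0,0],[0,0,0]],"rot":[[0,0,-0.004],[0,0,0],[0,0,0],[0,0,0],[0,0,0],[0,0,0],[0,0,0],[0,0,0],[0,0,0]]}' 0 80
python3 -c "
from h import *
go(.5598,.2298,.0395,-153.9)"
```

```text
clock: 8.6
eef_pos: [0.5613, 0.2311, 0.1042]
tcp_rot: [0.001, -0.225, 0.974, -0.0]
force: [1.1, -0.4, -1.2]
width: 0.0176
gripper_force: 78.5
t=8.60 pos [0.5613 0.2311 0.1042] yaw -154.0 tilt 0.07 w 0.0176 F [ 1.1 -0.4 -1.2] g 79 
 shift [ 0.024 -0.006  0.808] turn [-0.     0.001 -0.002] j [ 0.71  0.36 -0.31  0.   -0.91 -1.83]
```

```bash
python3 -m jog '{"translation":[[0.02,0,0.25],[0,0,0.25],[0,0,0.25],[0,0,0.04],[0,0,0],[0,0,0],[0,0,0]],"rot":[[0,0,0],[0,0,0],[0,0,0],[0,0,0],[0,0,0],[0,0,0],[0,0,0]]}' 0 60
python3 -c "
from h import *
go(.5598,.2298,.0395,-153.9)
s,im=snap('wrist','w5')
go(.5598,.2298,.0395,-153.9)
"
```

```text
clock: 9.18
eef_pos: [0.56, 0.2307, 0.0416]
tcp_rot: [0.001, -0.224, 0.975, 0.0]
force: [0.4, 0.3, -0.8]
width: 0.0181
gripper_force: 78.4
t=9.18 pos [0.56   0.2307 0.0416] yaw -154.1 tilt 0.16 w 0.0181 F [ 0.4  0.3 -0.8] g 78 
 shift [ 0.008 -0.009  0.026] turn [ 0.     0.003 -0.004] j [ 0.71  0.43 -0.37  0.   -0.77 -1.83]
t=9.23 pos [0.5599 0.2306 0.0415] yaw -154.1 tilt 0.16 w 0.0177 F [ 0.2  1.2 -0.5] g 78 
 shift [ 0.005 -0.009  0.025] turn [ 0.     0.003 -0.004] j [ 0.71  0.43 -0.37  0.   -0.77 -1.83]
```

View pics/w5.png

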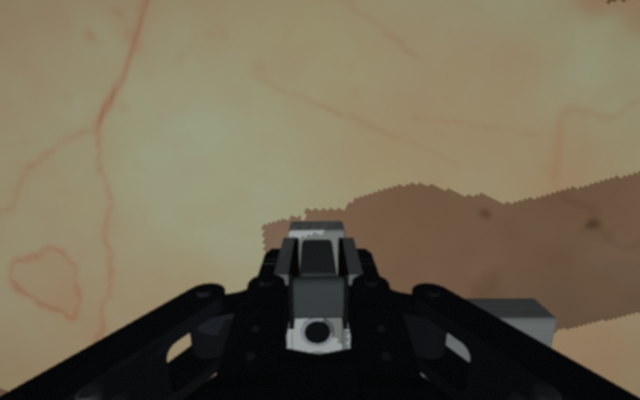

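The strip is still straight in the pads, cap at (318,297). I'm starting the insertion gently.

```bash
python3 -m jog '{"translation":[[-0.05,-0.005,0.022],[-0.05,-0.003,0],[-0.05,0,0],[-0.05,0,0],[-0.05,0,0],[-0.05,0,0],[0,0,0],[0,0,0]],"rot":[[0,0,-0.003],[0,0,0],[0,0,0],[0,0,0],[0,0,0],[0,0,0],[0,0,0],[0,0,0]]}' 0 60
python3 -m jog '{"translation":[[-0.05,0,0],[-0.05,0,0],[-0.05,0,0],[-0.05,0,0],[0,0,0],[0,0,0]],"rot":[[0,0,0],[0,0,0],[0,0,0],[0,0,0],[0,0,0],[0,0,0]]}' 0 60
python3 -c "
from h import *
go(.6496-.023*.898,.2738-.023*.44,.0385,-153.9)"
```

```text
clock: 9.9
eef_pos: [0.5808, 0.2398, 0.0377]
tcp_rot: [-0.0, -0.225, 0.974, -0.0]
force: [-0.0, -0.2, -1.3]
width: 0.0176
gripper_force: 78.3
clock: 10.4
eef_pos: [0.5952, 0.2468, 0.0378]
tcp_rot: [-0.0, -0.225, 0.974, -0.0]
force: [-0.1, -0.2, -0.3]
width: 0.0178
gripper_force: 78.3
t=10.40 pos [0.5952 0.2468 0.0378] yaw -154.0 tilt 0.01 w 0.0178 F [-0.1 -0.2 -0.3] g 78 
 shift [-0.471  0.004 -0.009] turn [-0.    -0.    -0.001] j [ 0.7   0.48 -0.28 -0.   -0.81 -1.81]
```

```bash
python3 -m jog '{"translation":[[-0.05,0,0],[-0.05,0,0],[-0.05,0,0],[-0.02,0,0],[-0.02,0,0],[0,0,0]],"rot":[[0,0,0],[0,0,0],[0,0,0],[0,0,0],[0,0,0],[0,0,0]]}' 0 60
python3 -m jog '{"translation":[[-0.025,0,0],[-0.025,0,0],[-0.025,0,0],[0,0,0]],"rot":[[0,0,0],[0,0,0],[0,0,0],[0,0,0]]}' 0 60
python3 -c "
from h import *
go(.6496-.023*.898,.2738-.023*.44,.0385,-153.9)"
```

```text
clock: 10.9
eef_pos: [0.609, 0.2536, 0.0379]
tcp_rot: [0.0, -0.225, 0.974, -0.0]
force: [0.6, -0.1, -0.8]
width: 0.0175
gripper_force: 78.3
clock: 11.23
eef_pos: [0.6145, 0.2563, 0.038]
tcp_rot: [0.0, -0.225, 0.974, 0.0]
force: [-0.1, -0.5, -0.6]
width: 0.0181
gripper_force: 78.3
t=11.23 pos [0.6145 0.2563 0.038 ] yaw -154.0 tilt 0.01 w 0.0181 F [-0.1 -0.5 -0.6] g 78 
 shift [-0.203  0.004 -0.007] turn [-0.     0.    -0.001] j [ 0.69  0.51 -0.23  0.   -0.83 -1.8 ]
```

```bash
python3 -m jog '{"translation":[[-0.025,0,0],[-0.025,0,0],[-0.025,0,0],[0,0,0]],"rot":[[0,0,0],[0,0,0],[0,0,0],[0,0,0]]}' 0 60
python3 -m jog '{"translation":[[-0.025,0,0],[-0.025,0,0],[0,0,0]],"rot":[[0,0,0],[0,0,0],[0,0,0]]}' 0 60
```

```text
clock: 11.57
eef_pos: [0.6199, 0.2589, 0.038]
tcp_rot: [0.0, -0.225, 0.974, 0.0]
force: [0.2, -0.3, -0.0]
width: 0.0178
gripper_force: 78.3
clock: 11.82
eef_pos: [0.6235, 0.2607, 0.0379]
tcp_rot: [0.0, -0.225, 0.974, -0.0]
force: [0.7, -0.0, -0.1]
width: 0.0179
gripper_force: 78.3
```

```bash
python3 -m jog '{"translation":[[-0.025,0,0],[-0.025,0,0],[0,0,0]],"rot":[[0,0,0],[0,0,0],[0,0,0]]}' 0 60
python3 -m jog '{"translation":[[-0.025,0,0],[-0.025,0,0],[0,0,0]],"rot":[[0,0,0],[0,0,0],[0,0,0]]}' 0 60
```

```text
clock: 12.07
eef_pos: [0.6271, 0.2624, 0.038]
tcp_rot: [0.0, -0.225, 0.974, 0.0]
force: [0.2, 0.4, -0.4]
width: 0.0181
gripper_force: 78.3
clock: 12.32
eef_pos: [0.628, 0.2625, 0.0373]
tcp_rot: [-0.003, -0.225, 0.974, -0.001]
force: [-8.2, -2.4, 3.8]
width: 0.018
gripper_force: 78.2
```

```bash
python3 -m jog '{"translation":[[0.005,0,0.012],[-0.015,0,0],[-0.015,0,0],[0,0,0],[0,0,0]],"rot":[[0,0,0],[0,0,0],[0,0,0],[0,0,0],[0,0,0]]}' 0 60
```

```text
clock: 12.73
eef_pos: [0.628, 0.2622, 0.0367]
tcp_rot: [-0.004, -0.225, 0.974, -0.001]
force: [-16.3, -4.3, 11.4]
width: 0.0176
gripper_force: 78.7
```

It stopped at 64 mm depth with 16 N. I'll release, then re-grip and push once more to confirm it's home with the strip resting on the floor.

```bash
python3 -m jog '{"translation":[[0.03,0,0],[0,0,0],[0,0,0],[0,0,0]],"rot":[[0,0,0],[0,0,0],[0,0,0],[0,0,0]]}' 45 40
python3 -m jog '{"translation":[[0,0,0],[0,0,0],[0,0,0],[0,0,0],[0,0,0],[-0.02,0,0],[-0.02,0,0],[-0.02,0,0],[0,0,0]],"rot":[[0,0,0],[0,0,0],[0,0,0],[0,0,0],[0,0,0],[0,0,0],[0,0,0],[0,0,0],[0,0,0]]}' 0 40
```

```text
clock: 13.07
eef_pos: [0.6305, 0.2641, 0.0372]
tcp_rot: [0.0, -0.225, 0.974, 0.0]
force: [-0.7, 0.2, -0.2]
width: 0.0384
gripper_force: 0.0
clock: 13.82
eef_pos: [0.6305, 0.2634, 0.0368]
tcp_rot: [-0.004, -0.225, 0.974, -0.001]
force: [-14.8, -5.0, 12.5]
width: 0.0191
gripper_force: 39.1
```

```bash
python3 -m jog '{"translation":[[0,0,0],[0,0,0],[0,0,0],[0,0,0],[0,0,-0.2],[0,0,-0.3],[0,0,-0.4],[0,0,-0.4],[0,0,-0.4],[0,0,-0.3],[0,0,0],[0,0,0]],"rot":[[0,0,0],[0,0,0],[0,0,0],[0,0,0],[0,0,0],[0,0,0],[0,0,0],[0,0,0],[0,0,0],[0,0,0],[0,0,0],[0,0,0]]}' 55 40
python3 - <<'E'
from h import *
s,im=snap('wrist','w6'); t,_=snap('top','top1')
a=cv2.imread('pics/top1.png')[130:280,200:430]
b=cv2.imread('pics/w6.png')
cv2.imwrite('pics/c2.png',np.vstack([cv2.resize(b,(480,300)),cv2.resize(a,(480,300),interpolation=cv2.INTER_CUBIC)]))
go(.459,.054,.2,-84)
E
```

```text
clock: 14.82
eef_pos: [0.6351, 0.2665, 0.199]
tcp_rot: [0.002, -0.225, 0.974, 0.001]
force: [-0.5, -0.1, -0.1]
width: 0.0466
gripper_force: 0.0
t=14.92 pos [0.6338 0.2658 0.1961] yaw -154.0 tilt 0.06 w 0.0470 F [-0.6  0.4 -0.5] g 0 
 shift [ 3.125 -1.42  -0.046] turn [ 1.000e-03 -1.000e-03 -1.166e+00] j [ 0.68  0.4  -0.01 -0.   -1.17 -1.8 ]
```

View pics/c2.png

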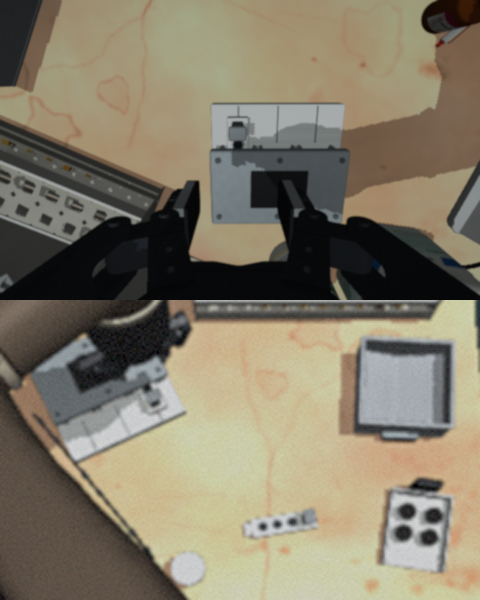

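Strip 1 sits in the right slot with its tail and post outside. Strip 2 is unmoved, its cap at about (348,238) in the top image. Going there.

```bash
python3 -m jog '{"translation":[[0.39,-0.178,0],[0.39,-0.178,0],[0.39,-0.178,0],[0.39,-0.178,0],[0.39,-0.178,0],[0.39,-0.178,0],[0.39,-0.178,0],[0.39,-0.178,0],[0,0,0]],"rot":[[0,0,0],[0,0,0],[0,0,0],[0,0,0],[0,0,0],[0,0,0],[0,0,0],[0,0,0],[0,0,0]]}' 60
python3 -m jog '{"translation":[[0,0,0],[0,0,0],[0,0,0],[0,0,0],[0,0,0],[0,0,0],[0,0,0],[0,0,0],[0,0,0],[0,0,0],[0,0,0],[0,0,0]],"rot":[[0,0,-0.117],[0,0,-0.117],[0,0,-0.117],[0,0,-0.117],[0,0,-0.117],[0,0,-0.117],[0,0,-0.117],[0,0,-0.117],[0,0,-0.117],[0,0,-0.117],[0,0,0],[0,0,0]]}'
python3 - <<'E'
from h import *
s,im=snap('wrist','w7')
p=proj('wrist',np.array([.459,.0539,.014]),s); print(p)
print('rect',strip('w7',s,0,(250,130,400,300)))
hsv=cv2.cvtColor(im,cv2.COLOR_RGB2HSV); 
go(.459,.0539,.07,-84)
E
```

```text
clock: 15.67
eef_pos: [0.4552, 0.0502, 0.1956]
tcp_rot: [-0.002, -0.224, 0.975, -0.0]
force: [-0.8, -0.8, -0.5]
width: 0.0513
gripper_force: 0.0
clock: 16.67
eef_pos: [0.4595, 0.0538, 0.196]
tcp_rot: [0.001, 0.743, -0.669, -0.0]
force: [0.5, 0.3, 0.6]
width: 0.0512
gripper_force: 0.0
(np.float64(318.64838039057287), np.float64(175.6656548030163))
rect ((455.7747497558594, 88.93635559082031), (26.409597396850586, 98.86792755126953), 9.361023902893066)
t=16.72 pos [0.4596 0.0539 0.1962] yaw -84.0 tilt 0.09 w 0.0511 F [-0.   0.1  0.1] g 0 
 shift [-0.002  0.006  1.578] turn [ 0.001 -0.001 -0.   ] j [ 0.54  0.03 -0.49 -0.   -1.05 -0.44]
```

```bash
python3 -m jog '{"translation":[[0.02,-0.02,0.4],[0.01,0,0.4],[0,0,0.4],[0,0,0.37],[0,0,0],[0,0,0]],"rot":[[0,0,-0.05],[0,0,0],[0,0,0],[0,0,0],[0,0,0],[0,0,0]]}' 60
python3 - <<'E'
from h import *
s,im=snap('wrist','w8')
print('rect',strip('w8',s,0,(270,150,370,345)))
go(.4612,.0517,.015,-81)
E
```

```text
clock: 17.22
eef_pos: [0.461, 0.0512, 0.0706]
tcp_rot: [0.002, 0.761, -0.649, -0.001]
force: [-0.0, 0.1, 1.1]
width: 0.0512
gripper_force: 0.0
rect ((462.4069519042969, 52.9654655456543), (25.9616756439209, 23.735883712768555), 8.186718940734863)
t=17.27 pos [0.4622 0.0518 0.072 ] yaw -80.8 tilt 0.06 w 0.0511 F [ 0.1 -0.2 -0.3] g 0 
 shift [-0.001  0.012  0.712] turn [ 0.001 -0.001  0.003] j [ 0.54  0.19 -0.65  0.   -0.73 -0.38]
```

View pics/w8.png

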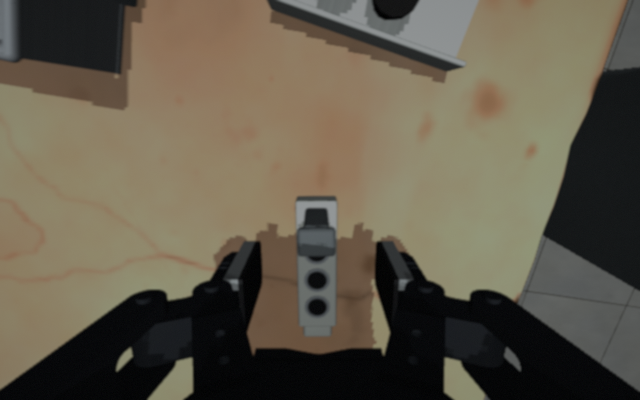

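Strip 2's cap is at (317,241), centred and straight between the fingers. I'll descend, pinch and lift.

```bash
python3 -m jog '{"translation":[[0,0,0.2],[0,0,0.2],[0,0,0.2],[0,0,0.11],[0,0,0],[0,0,0]],"rot":[[0,0,0],[0,0,0],[0,0,0],[0,0,0],[0,0,0],[0,0,0]]}' 60
python3 -m jog '{"translation":[[0,0,0],[0,0,0],[0,0,0],[0,0,0],[0,0,0],[0,0,0]],"rot":[[0,0,0],[0,0,0],[0,0,0],[0,0,0],[0,0,0],[0,0,0]]}' 0 80
python3 -m jog '{"translation":[[0,0,-0.15],[0,0,-0.3],[0,0,-0.3],[0,0,-0.4],[0,0,-0.4],[0,0,0],[0,0,0]],"rot":[[0,0,0],[0,0,0],[0,0,0],[0,0,0],[0,0,0],[0,0,0],[0,0,0]]}' 0 80
python3 - <<'E'
from h import *
u=np.array([.898,.440]); n=np.array([-.440,.898]); mc=np.array([.6496,.2738])
p=mc+.1*n-.100*u; print(p); go(p[0],p[1],.14,-153.9)
E
```

```text
clock: 17.77
eef_pos: [0.4626, 0.0522, 0.0156]
tcp_rot: [-0.0, 0.762, -0.648, 0.0]
force: [0.4, -0.4, -0.7]
width: 0.0511
gripper_force: 0.0
clock: 18.27
eef_pos: [0.4626, 0.0521, 0.0157]
tcp_rot: [-0.001, 0.762, -0.648, 0.0]
force: [-1.2, 0.4, 7.1]
width: 0.0176
gripper_force: 77.6
clock: 18.85
eef_pos: [0.4629, 0.0524, 0.1408]
tcp_rot: [-0.002, 0.762, -0.648, 0.001]
force: [-0.1, 0.3, -1.3]
width: 0.0179
gripper_force: 78.0
[0.5158 0.3196]
t=18.85 pos [0.4629 0.0524 0.1408] yaw -80.8 tilt 0.30 w 0.0179 F [-0.1  0.3 -1.3] g 78 
 shift [-3.19  -1.188  0.021] turn [-0.003  0.004  1.219] j [ 0.54  0.09 -0.57  0.   -0.91 -0.38]
```

```bash
python3 -m jog '{"translation":[[-0.39,-0.148,0],[-0.4,-0.148,0],[-0.4,-0.148,0],[-0.4,-0.148,0],[-0.4,-0.148,0],[-0.4,-0.148,0],[-0.4,-0.148,0],[-0.4,-0.148,0],[0,0,0]],"rot":[[0,0,0],[0,0,0],[0,0,0],[0,0,0],[0,0,0],[0,0,0],[0,0,0],[0,0,0],[0,0,0]]}' 0 80
python3 -m jog '{"translation":[[0,0,0],[0,0,0],[0,0,0],[0,0,0],[0,0,0],[0,0,0],[0,0,0],[0,0,0],[0,0,0],[0,0,0],[0,0,0],[0,0,0]],"rot":[[0,0,0.118],[0,0,0.118],[0,0,0.118],[0,0,0.118],[0,0,0.118],[0,0,0.118],[0,0,0.118],[0,0,0.118],[0,0,0.118],[0,0,0.118],[0,0,0.04],[0,0,0]]}'
python3 - <<'E'
from h import *
go(.5158,.3196,.06,-153.9)
E
```

```text
clock: 19.6
eef_pos: [0.5151, 0.3236, 0.1366]
tcp_rot: [0.0, 0.763, -0.647, 0.0]
force: [1.3, -0.4, 0.6]
width: 0.0179
gripper_force: 78.0
clock: 20.6
eef_pos: [0.5137, 0.3182, 0.1371]
tcp_rot: [-0.001, -0.224, 0.975, -0.001]
force: [-0.3, -0.0, -0.7]
width: 0.0184
gripper_force: 78.0
t=20.60 pos [0.5137 0.3182 0.1371] yaw -154.1 tilt 0.14 w 0.0184 F [-0.3 -0.  -0.7] g 78 
 shift [-0.033  0.005  0.963] turn [-0.001 -0.002 -0.003] j [ 0.88  0.32 -0.27 -0.   -0.98 -2.  ]
```

```bash
python3 -m jog '{"translation":[[-0.03,0.005,0.25],[0,0,0.25],[0,0,0.25],[0,0,0.25],[0,0,0.19],[0,0,0],[0,0,0],[0,0,0]],"rot":[[0,0,-0.003],[0,0,0],[0,0,0],[0,0,0],[0,0,0],[0,0,0],[0,0,0],[0,0,0]]}' 0 80
python3 - <<'E'
from h import *
go(.5158,.3196,.039,-153.9)
s,im=snap('wrist','w9')
b=cv2.imread('pics/w9.png'); a=cv2.imread('pics/w5.png')
print('diff vs w5 around the post', cv2.absdiff(a,b)[200:355,270:365].mean())
E
```

```text
clock: 21.27
eef_pos: [0.5167, 0.3205, 0.0438]
tcp_rot: [0.0, -0.227, 0.974, -0.0]
force: [1.1, -0.7, 0.6]
width: 0.0184
gripper_force: 78.1
t=21.27 pos [0.5167 0.3205 0.0438] yaw -153.7 tilt 0.02 w 0.0184 F [ 1.1 -0.7  0.6] g 78 
 shift [ 0.015 -0.005  0.06 ] turn [-0.     0.     0.003] j [ 0.88  0.43 -0.36  0.   -0.78 -1.99]
diff vs w5 around the post 6.0923372948500285
```

Same appearance in the grip as strip 1, so I'm inserting into the left slot.

```bash
python3 -m jog '{"translation":[[0,-0.005,0.06],[-0.05,0,0],[-0.05,0,0],[-0.05,0,0],[-0.05,0,0],[-0.05,0,0],[0,0,0],[0,0,0]],"rot":[[0,0,0.002],[0,0,0],[0,0,0],[0,0,0],[0,0,0],[0,0,0],[0,0,0],[0,0,0]]}' 0 60
python3 -m jog '{"translation":[[-0.05,0,0],[-0.05,0,0],[-0.05,0,0],[-0.05,0,0],[0,0,0],[0,0,0]],"rot":[[0,0,0],[0,0,0],[0,0,0],[0,0,0],[0,0,0],[0,0,0]]}' 0 60
python3 - <<'E'
from h import *
p=np.array([.6496,.2738])+.1*np.array([-.44,.898])-.023*np.array([.898,.44])
go(p[0],p[1],.0385,-153.9)
E
```

```text
clock: 21.98
eef_pos: [0.5347, 0.3288, 0.0384]
tcp_rot: [-0.0, -0.226, 0.974, -0.0]
force: [0.4, -0.7, -0.1]
width: 0.0181
gripper_force: 78.1
clock: 22.48
eef_pos: [0.5492, 0.3359, 0.0384]
tcp_rot: [0.0, -0.226, 0.974, 0.0]
force: [0.5, -0.8, -1.6]
width: 0.0174
gripper_force: 78.1
t=22.48 pos [0.5492 0.3359 0.0384] yaw -153.9 tilt 0.01 w 0.0174 F [ 0.5 -0.8 -1.6] g 78 
 shift [-0.497  0.001 -0.001] turn [ 0.  0. -0.] j [ 0.85  0.48 -0.28  0.   -0.81 -1.97]
```

```bash
python3 -m jog '{"translation":[[-0.05,0,0],[-0.05,0,0],[-0.05,0,0],[-0.025,0,0],[-0.025,0,0],[0,0,0]],"rot":[[0,0,0],[0,0,0],[0,0,0],[0,0,0],[0,0,0],[0,0,0]]}' 0 60
python3 -m jog '{"translation":[[-0.025,0,0],[-0.025,0,0],[0,0,0]],"rot":[[0,0,0],[0,0,0],[0,0,0]]}' 0 60
python3 -m jog '{"translation":[[-0.025,0,0],[-0.025,0,0],[0,0,0]],"rot":[[0,0,0],[0,0,0],[0,0,0]]}' 0 60
```

```text
clock: 22.98
eef_pos: [0.5637, 0.343, 0.0385]
tcp_rot: [0.0, -0.226, 0.974, 0.0]
force: [2.0, 0.3, -0.7]
width: 0.0182
gripper_force: 78.1
clock: 23.23
eef_pos: [0.5671, 0.3447, 0.0386]
tcp_rot: [0.0, -0.226, 0.974, -0.0]
force: [0.3, -0.7, -0.5]
width: 0.0177
gripper_force: 78.1
clock: 23.48
eef_pos: [0.5708, 0.3465, 0.0386]
tcp_rot: [0.0, -0.226, 0.974, 0.0]
force: [0.3, 0.9, -1.1]
width: 0.018
gripper_force: 78.1
```

Depth is about 49 mm, still free.

```bash
for i in 1 ; do python3 -m jog '{"translation":[[-0.025,0,0],[-0.025,0,0],[0,0,0]],"rot":[[0,0,0],[0,0,0],[0,0,0]]}' 0 60
python3 -m jog '{"translation":[[-0.025,0,0],[-0.025,0,0],[0,0,0]],"rot":[[0,0,0],[0,0,0],[0,0,0]]}' 0 60; done
```

```text
clock: 23.73
eef_pos: [0.5744, 0.3483, 0.0386]
tcp_rot: [0.0, -0.226, 0.974, 0.0]
force: [0.7, -0.5, -0.2]
width: 0.0179
gripper_force: 78.1
clock: 23.98
eef_pos: [0.5763, 0.3489, 0.0382]
tcp_rot: [-0.002, -0.226, 0.974, -0.001]
force: [-6.3, -3.6, 3.3]
width: 0.018
gripper_force: 78.3
```

```bash
python3 -m jog '{"translation":[[0.005,0,0.01],[-0.015,0,0],[-0.015,0,0],[0,0,0],[0,0,0]],"rot":[[0,0,0],[0,0,0],[0,0,0],[0,0,0],[0,0,0]]}' 0 60
python3 -m jog '{"translation":[[0,0,0],[0,0,0],[0,0,0],[0,0,0]],"rot":[[0,0,0],[0,0,0],[0,0,0],[0,0,0]]}' 45 40
python3 -m jog '{"translation":[[0,0,0],[0,0,0],[0,0,0],[0,0,0],[0,0,0],[-0.02,0,0],[-0.02,0,0],[0,0,0],[0,0,0]],"rot":[[0,0,0],[0,0,0],[0,0,0],[0,0,0],[0,0,0],[0,0,0],[0,0,0],[0,0,0],[0,0,0]]}' 0 40
```

```text
clock: 24.4
eef_pos: [0.5761, 0.3487, 0.0378]
tcp_rot: [-0.003, -0.226, 0.974, -0.001]
force: [-15.4, -4.2, 11.3]
width: 0.0178
gripper_force: 78.7
clock: 24.73
eef_pos: [0.5799, 0.3511, 0.0379]
tcp_rot: [0.0, -0.226, 0.974, 0.0]
force: [-0.9, 0.6, -0.4]
width: 0.0385
gripper_force: 0.0
clock: 25.48
eef_pos: [0.5798, 0.3507, 0.0377]
tcp_rot: [-0.002, -0.226, 0.974, -0.001]
force: [-10.9, -2.5, 9.7]
width: 0.019
gripper_force: 39.1
```

Home at about 55 mm with 15 N, confirmed on the re-push. I'll release, lift and go over the scoop handle.

```bash
python3 -m jog '{"translation":[[0,0,0],[0,0,0],[0,0,0],[0,0,0],[0,0,-0.2],[0,0,-0.3],[0,0,-0.4],[0,0,-0.4],[0,0,-0.4],[0,0,-0.3],[0,0,0],[0,0,0]],"rot":[[0,0,0],[0,0,0],[0,0,0],[0,0,0],[0,0,0],[0,0,0],[0,0,0],[0,0,0],[0,0,0],[0,0,0],[0,0,0],[0,0,0]]}' 55 40
python3 - <<'E'
from h import *
s,im=snap('wrist','w10')
go(.5015,-.102,.2,-97)
E
```

```text
clock: 26.48
eef_pos: [0.5831, 0.3528, 0.1998]
tcp_rot: [0.002, -0.226, 0.974, 0.001]
force: [-1.4, -1.2, -1.2]
width: 0.0469
gripper_force: 0.0
t=26.53 pos [0.5823 0.3522 0.1979] yaw -153.9 tilt 0.05 w 0.0469 F [ 0.6 -0.2 -0.7] g 0 
 shift [ 3.403 -4.656 -0.031] turn [ 0.     0.001 -0.949] j [ 0.83  0.39 -0.02 -0.   -1.16 -1.95]
```

View pics/w10.png

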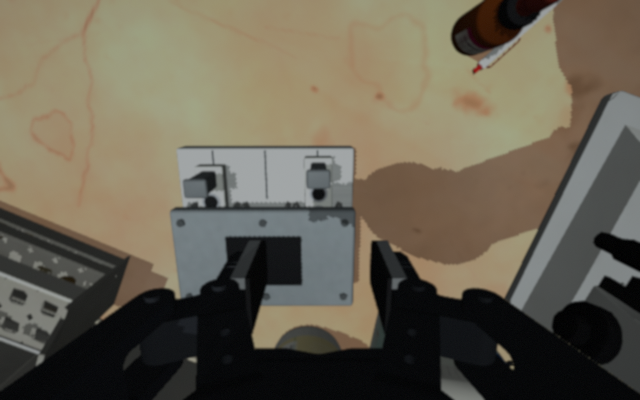

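Both strips are in their slots with the posts outside, caps at (200,185) and (318,178). On to the scoop.

```bash
python3 -m jog '{"translation":[[0.283,-0.388,-0.01],[0.283,-0.388,0],[0.283,-0.388,0],[0.283,-0.388,0],[0.283,-0.388,0],[0.283,-0.388,0],[0.283,-0.388,0],[0.283,-0.388,0],[0.283,-0.388,0],[0.283,-0.388,0],[0.283,-0.388,0],[0.283,-0.388,0]],"rot":[[0,0,0],[0,0,0],[0,0,0],[0,0,0],[0,0,0],[0,0,0],[0,0,0],[0,0,0],[0,0,0],[0,0,0],[0,0,0],[0,0,0]]}' 60
python3 -m jog '{"translation":[[0,0,0],[0,0,0],[0,0,0],[0,0,0],[0,0,0],[0,0,0],[0,0,0],[0,0,0],[0,0,0],[0,0,0]],"rot":[[0,0,-0.118],[0,0,-0.118],[0,0,-0.118],[0,0,-0.118],[0,0,-0.118],[0,0,-0.118],[0,0,-0.118],[0,0,-0.118],[0,0,0],[0,0,0]]}'
python3 - <<'E'
from h import *
go(.5015,-.102,.13,-97)
s,im=snap('wrist','w11'); print(proj('wrist',np.array([.5015,-.102,.072]),s))
E
```

```text
clock: 27.53
eef_pos: [0.5007, -0.1036, 0.1973]
tcp_rot: [-0.001, -0.226, 0.974, 0.0]
force: [0.6, 0.2, -0.1]
width: 0.0512
gripper_force: 0.0
clock: 28.37
eef_pos: [0.5015, -0.1019, 0.1974]
tcp_rot: [-0.001, -0.659, 0.752, 0.001]
force: [-0.2, -0.6, 0.1]
width: 0.0511
gripper_force: 0.0
t=28.37 pos [ 0.5015 -0.1019  0.1974] yaw -97.5 tilt 0.12 w 0.0511 F [-0.2 -0.6  0.1] g 0 
 shift [ 0.001 -0.002  0.843] turn [ 0.002 -0.    -0.008] j [ 0.18  0.12 -0.39 -0.   -1.06 -0.31]
(np.float64(318.14597554587374), np.float64(189.31405604773562))
```

View pics/w11.png

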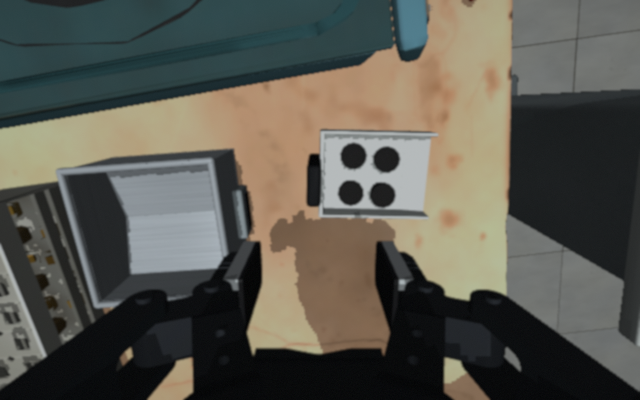

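The scoop handle is at (313,180), rows 154-205. The scoop floor is to its right with 4 stoppers, and the hopper's rim runs about (58,170)-(217,157) and down to (98,306).

```bash
python3 - <<'E'
from h import *
np.set_printoptions(precision=4,suppress=True)
s=arm.observe(); r=lambda u,v,z: ray('wrist',u,v,z,s)
a,b=r(313,155,.072),r(313.5,205,.072); print('handle',(a+b)/2,np.linalg.norm(a-b),np.degrees(np.arctan2(*(a-b)[[1,0]]))+90)
p=[r(321,131,.026),r(435,134,.026),r(321,217,.026),r(426,215,.026)]
for i,j in ((0,1),(2,3)): d=p[i]-p[j]; print('scoop side',p[i],np.linalg.norm(d),np.degrees(np.arctan2(d[1],d[0])))
h=[r(58,170,.076),r(217,157,.076),r(98,306,.076)]; print('hopper',h,np.linalg.norm(h[0]-h[1]),np.linalg.norm(h[0]-h[2]),'c',(h[1]+h[2])/2, np.degrees(np.arctan2(*(h[0]-h[1])[[1,0]])))
m=(a+b)/2; go(m[0],m[1],.036,-97)
E
```

```text
handle [ 0.5047 -0.1098  0.072 ] 0.041679428893609954 -7.135890667005626
scoop side [ 0.4933 -0.1448  0.026 ] 0.1050126025084054 -8.969500760592506
scoop side [ 0.504  -0.0623  0.026 ] 0.10324649600849513 -6.366454282834379
hopper [array([ 0.7045, -0.1456,  0.076 ]), array([ 0.5771, -0.1393,  0.076 ]), array([ 0.7104, -0.0222,  0.076 ])] 0.12755210623562047 0.12360663933169358 c [ 0.6438 -0.0807  0.076 ] -2.8304000199215182
t=28.42 pos [ 0.5017 -0.1019  0.1977] yaw -97.5 tilt 0.09 w 0.0513 F [ 0.4 -0.1  0.2] g 0 
 shift [ 0.092 -0.054  2.021] turn [ 0.002 -0.    -0.009] j [ 0.18  0.12 -0.39 -0.   -1.06 -0.31]
```

```bash
python3 -m jog '{"translation":[[0.05,-0.04,0.3],[0,0,0.3],[0,0,0.3],[0,0,0.25],[0,0,0.25],[0,0,0.25],[0,0,0.2],[0,0,0.17],[0,0,0],[0,0,0]],"rot":[[0,0,0],[0,0,0],[0,0,0],[0,0,0],[0,0,0],[0,0,0],[0,0,0],[0,0,0],[0,0,0],[0,0,0]]}' 60
python3 -c "
from h import *
go(.5045,-.106,.036,-97.5)"
python3 -m jog '{"translation":[[0,0,0],[0,0,0],[0,0,0],[0,0,0],[0,0,0],[0,0,0],[0,0,0]],"rot":[[0,0,0],[0,0,0],[0,0,0],[0,0,0],[0,0,0],[0,0,0],[0,0,0]]}' 0 110
python3 -c "
from h import *
go(.5045,-.106,.036,-97.5)"
```

```text
clock: 29.25
eef_pos: [0.5042, -0.1064, 0.0364]
tcp_rot: [-0.001, -0.66, 0.751, 0.001]
force: [-0.1, -0.8, 0.1]
width: 0.0514
gripper_force: 0.0
t=29.25 pos [ 0.5042 -0.1064  0.0364] yaw -97.4 tilt 0.13 w 0.0514 F [-0.1 -0.8  0.1] g 0 
 shift [-0.005 -0.003  0.005] turn [ 0.002 -0.001  0.002] j [ 0.17  0.32 -0.57  0.   -0.68 -0.3 ]
clock: 29.83
eef_pos: [0.5054, -0.1062, 0.0381]
tcp_rot: [0.001, -0.661, 0.751, -0.001]
force: [-2.1, 1.1, 6.3]
width: 0.0107
gripper_force: 107.3
t=29.83 pos [ 0.5054 -0.1062  0.0381] yaw -97.3 tilt 0.10 w 0.0107 F [-2.1  1.1  6.3] g 107 
 shift [-0.001  0.011  0.026] turn [-0.002  0.     0.004] j [ 0.17  0.31 -0.57  0.   -0.68 -0.3 ]
```

```bash
python3 -m jog '{"translation":[[0,0,-0.1],[0,0,-0.2],[0,0,-0.25],[0,0,-0.25],[0,0,-0.25],[0,0,-0.25],[0,0,-0.25],[0,0,-0.1],[0,0,0],[0,0,0]],"rot":[[0,0,0],[0,0,0],[0,0,0],[0,0,0],[0,0,0],[0,0,0],[0,0,0],[0,0,0],[0,0,0],[0,0,0]]}' 0 120
python3 - <<'E'
from h import *
# handle target: level, nose towards hopper -y, well clear on the +y side
go(.6425,.09,.17,-3)
E
```

```text
clock: 30.67
eef_pos: [0.5045, -0.1061, 0.1688]
tcp_rot: [0.0, -0.661, 0.751, 0.0]
force: [-0.3, -0.0, -1.8]
width: 0.0101
gripper_force: 117.0
t=30.67 pos [ 0.5045 -0.1061  0.1688] yaw -97.3 tilt 0.04 w 0.0101 F [-0.3 -0.  -1.8] g 117 
 shift [-2.65  -1.4   -0.013] turn [-1.000e-03  0.000e+00 -1.572e+00] j [ 0.17  0.15 -0.43 -0.   -1.   -0.3 ]
```

Lifted (−1.8 N, level). I'll carry it slowly to the left side of the hopper.

```bash
python3 -m jog '{"translation":[[-0.1,-0.05,0],[-0.18,-0.1,0],[-0.27,-0.14,0],[-0.27,-0.14,0],[-0.27,-0.14,0],[-0.27,-0.14,0],[-0.27,-0.14,0],[-0.27,-0.14,0],[-0.27,-0.14,0],[-0.22,-0.12,0],[-0.17,-0.1,0],[-0.1,-0.05,0]],"rot":[[0,0,0],[0,0,0],[0,0,0],[0,0,0],[0,0,0],[0,0,0],[0,0,0],[0,0,0],[0,0,0],[0,0,0],[0,0,0],[0,0,0]]}' 0 120
python3 -m jog '{"translation":[[0,0,0],[0,0,0],[0,0,0],[0,0,0],[0,0,0],[0,0,0],[0,0,0],[0,0,0],[0,0,0],[0,0,0],[0,0,0],[0,0,0]],"rot":[[0,0,-0.04],[0,0,-0.08],[0,0,-0.09],[0,0,-0.09],[0,0,-0.09],[0,0,-0.09],[0,0,-0.09],[0,0,-0.09],[0,0,-0.09],[0,0,-0.09],[0,0,-0.09],[0,0,-0.09]]}'
python3 -m jog '{"translation":[[0,0,0],[0,0,0],[0,0,0],[0,0,0],[0,0,0],[0,0,0],[0,0,0],[0,0,0],[0,0,0]],"rot":[[0,0,-0.09],[0,0,-0.09],[0,0,-0.09],[0,0,-0.09],[0,0,-0.09],[0,0,-0.07],[0,0,-0.03],[0,0,0],[0,0,0]]}'
python3 - <<'E'
from h import *
go(.6425,.03,.2,-3)
E
```

```text
clock: 31.67
eef_pos: [0.6436, 0.0931, 0.1668]
tcp_rot: [-0.001, -0.661, 0.75, 0.0]
force: [-0.1, 0.1, -2.5]
width: 0.0102
gripper_force: 117.1
clock: 32.67
eef_pos: [0.6424, 0.091, 0.1677]
tcp_rot: [0.001, 0.952, -0.307, -0.001]
force: [-0.5, -0.0, -2.0]
width: 0.0108
gripper_force: 117.1
clock: 33.42
eef_pos: [0.6425, 0.0909, 0.1681]
tcp_rot: [0.0, 1.0, -0.027, -0.001]
force: [-0.8, 0.4, -1.6]
width: 0.0105
gripper_force: 117.2
t=33.42 pos [0.6425 0.0909 0.1681] yaw -3.1 tilt 0.08 w 0.0105 F [-0.8  0.4 -1.6] g 117 
 shift [ 0.041  0.761 -0.399] turn [ 0.     0.001 -0.002] j [ 0.44  0.36 -0.13 -0.   -1.08  1.08]
```

```bash
python3 -m jog '{"translation":[[0.03,0.1,0],[0.03,0.16,-0.02],[0.03,0.18,0],[0.01,0.13,0],[0,0.07,0],[0,0,0]],"rot":[[0,0,0],[0,0,0],[0,0,0],[0,0,0],[0,0,0],[0,0,0]]}' 0 120
python3 -m jog '{"translation":[[0,0,0],[0,0,0],[0,0,0],[0,0,0],[0,0,0],[0,0,0],[0,0,0]],"rot":[[0.05,0,0],[0.07,0,0],[0.07,0,0],[0.07,0,0],[0.05,0,0],[0,0,0],[0,0,0]]}'
python3 - <<'E'
from h import *
go(.648,.0115,.19,-3)
s=arm.observe();A=rot(s['tcp_rot']); print('nose',s['eef_pos']+A@[0,.112,.03])
E
```

```text
clock: 33.92
eef_pos: [0.6479, 0.0371, 0.1706]
tcp_rot: [0.0, 1.0, -0.028, -0.0]
force: [-0.2, 0.0, -2.7]
width: 0.0107
gripper_force: 117.1
clock: 34.5
eef_pos: [0.6483, 0.0379, 0.1705]
tcp_rot: [-0.161, 0.987, -0.028, 0.004]
force: [-0.1, -0.1, -1.5]
width: 0.0106
gripper_force: 117.4
t=34.50 pos [0.6483 0.0379 0.1705] yaw -3.2 tilt 18.55 w 0.0106 F [-0.1 -0.1 -1.5] g 117 
 shift [ 0.015  0.235 -0.336] turn [-0.309 -0.    -0.003] j [ 0.16  0.37 -0.02 -0.35 -1.14  1.5 ]
nose [ 0.64286561 -0.05859628  0.10645683]
```

Nose over the hopper at (0.643,-0.059,0.106). I'll tip on about the nose.

```bash
python3 -m jog '{"translation":[[0,0.034,-0.075],[0,0.034,-0.075],[0,0.034,-0.075],[0,0.034,-0.075],[0,0.034,-0.075],[0,0,0],[0,0,0],[0,0,0],[0,0,0],[0,0,0],[0,0,0]],"rot":[[0.07,0,0],[0.073,0,0],[0.073,0,0],[0.073,0,0],[0.07,0,0],[0,0,0],[0,0,0],[0,0,0],[0,0,0],[0,0,0],[0,0,0]]}' 0 120
python3 -m jog '{"translation":[[0,0.034,-0.078],[0,0.034,-0.078],[0,0.034,-0.078],[0,0.034,-0.078],[0,0.034,-0.078],[0,0,0],[0,0,0],[0,0,0],[0,0,0],[0,0,0],[0,0,0]],"rot":[[0.06,0,0],[0.06,0,0],[0.06,0,0],[0.06,0,0],[0.06,0,0],[0,0,0],[0,0,0],[0,0,0],[0,0,0],[0,0,0],[0,0,0]]}' 0 120
python3 - <<'E'
from h import *
go(.648,.0115,.19,-3)
s,_=snap('wrist','w12');A=rot(s['tcp_rot']); print('nose',s['eef_pos']+A@[0,.112,.03]); snap('side','side2')
a=cv2.imread('pics/w12.png'); b=cv2.imread('pics/side2.png')[200:400,230:550]
cv2.imwrite('pics/c3.png',np.vstack([cv2.resize(a,(464,290)),cv2.resize(b,(464,290),interpolation=cv2.INTER_CUBIC)]))
E
```

```text
clock: 35.42
eef_pos: [0.6466, 0.0147, 0.1914]
tcp_rot: [-0.343, 0.939, -0.024, 0.009]
force: [0.7, 0.4, -1.0]
width: 0.0103
gripper_force: 117.7
clock: 36.33
eef_pos: [0.6451, -0.0175, 0.2029]
tcp_rot: [-0.485, 0.874, -0.022, 0.013]
force: [0.4, -0.7, -1.5]
width: 0.0104
gripper_force: 117.9
t=36.33 pos [ 0.6451 -0.0175  0.2029] yaw -3.0 tilt 58.09 w 0.0104 F [ 0.4 -0.7 -1.5] g 118 
 shift [ 0.018 -0.056  0.394] turn [-0.968 -0.001  0.001] j [-0.33  0.56  0.21 -0.96 -1.61  2.02]
nose [ 0.64345353 -0.05121203  0.09196652]
```

View pics/c3.png

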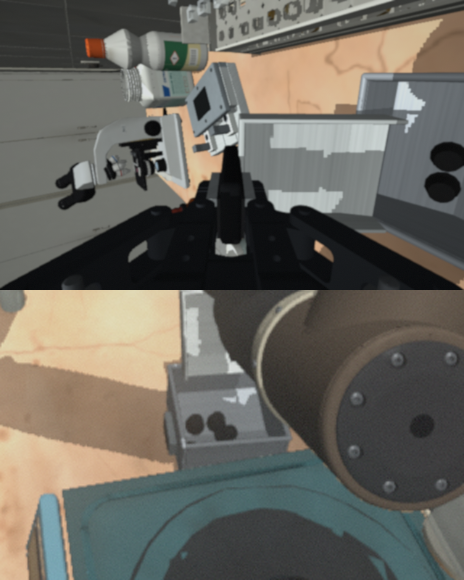

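The side view shows three stoppers in the hopper at about (195,425), (217,420) and (228,433). The wrist view shows a bare scoop floor and two stoppers; I'll count them numerically once clear. Levelling and backing off.

```bash
python3 -m jog '{"translation":[[0,-0.04,0.07],[0,-0.04,0.07],[0,-0.04,0.07],[0,-0.04,0.07],[0,-0.04,0.07],[0,-0.04,0.07],[0,-0.04,0.07],[0,-0.04,0.07],[0,-0.04,0.03],[0,-0.04,0],[0,0,0]],"rot":[[-0.09,0,0],[-0.1,0,0],[-0.1,0,0],[-0.1,0,0],[-0.1,0,0],[-0.1,0,0],[-0.1,0,0],[-0.1,0,0],[-0.1,0,0],[-0.08,0,0],[0,0,0]]}' 0 120
python3 - <<'E'
from h import *
go(.54,.11,.17,-3)
E
```

```text
clock: 37.35
eef_pos: [0.6473, 0.0382, 0.1811]
tcp_rot: [0.003, 1.0, -0.024, -0.0]
force: [-1.1, 0.4, -1.7]
width: 0.0108
gripper_force: 117.9
t=37.35 pos [0.6473 0.0382 0.1811] yaw -2.8 tilt 0.35 w 0.0108 F [-1.1  0.4 -1.7] g 118 
 shift [-1.382 -0.833  0.134] turn [0.006 0.    0.004] j [ 0.36  0.35 -0.12  0.01 -1.1   1.16]
```

```bash
python3 -m jog '{"translation":[[-0.05,-0.2,0],[-0.25,-0.2,0],[-0.3,-0.2,0],[-0.3,-0.15,0],[-0.3,-0.08,0],[-0.18,0,0.1],[0,0,0],[0,0,0]],"rot":[[0.006,0,0],[0,0,0],[0,0,0],[0,0,0],[0,0,0],[0,0,0],[0,0,0],[0,0,0]]}' 0 120
python3 - <<'E'
from h import *
go(.54,.11,.0375,-3)
A,im=snap('wrist','w13'); _,tp=snap('top','top3'); _,sd=snap('side','side3')
def dark(f,box,thr=60):
    g=cv2.cvtColor(cv2.imread('pics/%s.png'%f),cv2.COLOR_BGR2GRAY); x0,y0,x1,y1=box
    n,l,st,c=cv2.connectedComponentsWithStats((g[y0:y1,x0:x1]<thr).astype(np.uint8))
    print(f,[(int(a)+x0,int(b)+y0,int(q[4])) for (a,b),q in zip(c[1:],st[1:]) if q[4]>4])
dark('top3',(368,145,420,200)); dark('side3',(345,248,430,325))
dark('top3',(320,190,460,290))
E
```

```text
clock: 38.02
eef_pos: [0.5405, 0.107, 0.174]
tcp_rot: [-0.004, 1.0, -0.027, 0.0]
force: [0.2, -0.0, -0.8]
width: 0.0102
gripper_force: 117.7
t=38.02 pos [0.5405 0.107  0.174 ] yaw -3.1 tilt 0.40 w 0.0102 F [ 0.2 -0.  -0.8] g 118 
 shift [-0.009 -0.025  1.707] turn [-0.007 -0.    -0.001] j [ 0.55  0.2  -0.34 -0.01 -1.02  0.97]
top3 [(401, 163, 222), (391, 175, 88), (387, 185, 34), (382, 194, 38), (405, 195, 25)]
side3 [(377, 294, 10), (364, 296, 8), (384, 299, 30)]
top3 [(335, 197, 355), (410, 190, 8), (437, 215, 216), (382, 194, 38), (405, 195, 25), (447, 242, 14), (440, 253, 11), (326, 278, 44), (323, 284, 35)]
```

```bash
python3 -m jog '{"translation":[[0,0,0.25],[0,0,0.3],[0,0,0.3],[0,0,0.3],[0,0,0.25],[0,0,0.2],[0,0,0.05],[0,0,0],[0,0,0]],"rot":[[-0.007,0,0],[0,0,0],[0,0,0],[0,0,0],[0,0,0],[0,0,0],[0,0,0],[0,0,0],[0,0,0]]}' 0 120
python3 -m jog '{"translation":[[0,0,0.02],[0,0,0.01],[0,0,0],[0,0,0]],"rot":[[0,0,0],[0,0,0],[0,0,0],[0,0,0]]}' 0 120
python3 -m jog '{"translation":[[0,0,0.01],[0,0,0.01],[0,0,0],[0,0,0]],"rot":[[0,0,0],[0,0,0],[0,0,0],[0,0,0]]}' 0 120
```

```text
clock: 38.92
eef_pos: [0.542, 0.1066, 0.042]
tcp_rot: [0.001, 1.0, -0.027, 0.0]
force: [0.6, 1.2, -1.4]
width: 0.0101
gripper_force: 117.9
clock: 39.25
eef_pos: [0.5414, 0.1068, 0.0398]
tcp_rot: [0.001, 1.0, -0.027, 0.0]
force: [-0.1, 0.4, -1.9]
width: 0.01
gripper_force: 117.9
clock: 39.58
eef_pos: [0.5414, 0.1068, 0.0381]
tcp_rot: [0.001, 1.0, -0.027, 0.0]
force: [-1.5, 0.5, 5.9]
width: 0.0104
gripper_force: 119.1
```

Touched down. I'll release, rise, and move so the wrist camera sees the hopper and scoop.

```bash
python3 -m jog '{"translation":[[0,0,0],[0,0,0],[0,0,0],[0,0,0],[0,0,-0.2],[0,0,-0.3],[0,0,-0.4],[0,0,-0.4],[0,0,-0.4],[0,0,-0.4],[0,0,-0.4],[0,0,0]],"rot":[[0,0,0],[0,0,0],[0,0,0],[0,0,0],[0,0,0],[0,0,0],[0,0,0],[0,0,0],[0,0,0],[0,0,0],[0,0,0],[0,0,0]]}' 50 40
python3 - <<'E'
from h import *
go(.55,-.02,.26,-3)
E
```

```text
clock: 40.58
eef_pos: [0.5442, 0.1079, 0.2445]
tcp_rot: [-0.001, 1.0, -0.026, 0.005]
force: [0.5, 0.3, 0.7]
width: 0.0427
gripper_force: 0.0
t=40.58 pos [0.5442 0.1079 0.2445] yaw -3.0 tilt 0.56 w 0.0427 F [0.5 0.3 0.7] g 0 
 shift [ 0.159  1.592 -0.194] turn [-0.002 -0.009 -0.   ] j [ 0.55  0.15 -0.25  0.   -1.17  0.96]
```

```bash
python3 -m jog '{"translation":[[0,0.4,-0.05],[0,0.4,-0.05],[0,0.4,-0.05],[0,0.4,-0.05],[0,0,0],[0,0,0]],"rot":[[0,0,0],[0,0,0],[0,0,0],[0,0,0],[0,0,0],[0,0,0]]}' 50
python3 - <<'E'
from h import *
s,_=snap('wrist','w14'); snap('top','top4'); snap('side','side4')
w=cv2.imread('pics/w14.png'); t=cv2.imread('pics/top4.png')[130:280,200:440]; d=cv2.imread('pics/side4.png')[160:330,220:440]
cv2.imwrite('pics/c4.png',np.hstack([cv2.resize(w[:,100:600],(500,400)),np.vstack([cv2.resize(t,(300,200),interpolation=cv2.INTER_CUBIC),cv2.resize(d,(300,200),interpolation=cv2.INTER_CUBIC)])]))
go(.55,-.02,.26,-3)
E
```

```text
clock: 41.08
eef_pos: [0.5342, -0.0221, 0.2538]
tcp_rot: [0.001, 1.0, -0.028, 0.0]
force: [0.1, -0.0, 0.2]
width: 0.043
gripper_force: 0.0
t=41.23 pos [ 0.5343 -0.0202  0.2534] yaw -3.1 tilt 0.12 w 0.0428 F [-0.7 -0.2 -0.2] g 0 
 shift [ 0.196 -0.013 -0.083] turn [ 0.002  0.    -0.001] j [ 0.33  0.11 -0.26  0.   -1.2   1.19]
```

View pics/c4.png

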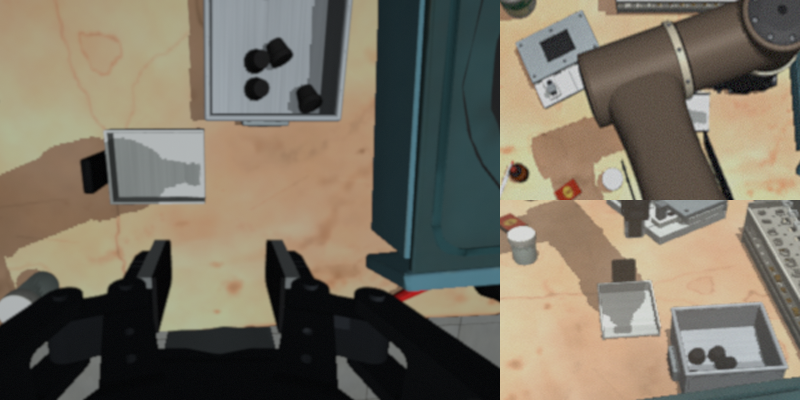

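All four stoppers are in the hopper, at (257,60), (279,53), (257,88) and (308,98). The empty scoop stands flat at (155,166). Before handing in I'll check that both strips are still home, by going back to the pose of w10 and comparing numerically.

```bash
Z='[0,0,0]'; python3 -m jog '{"translation":[[0,0,0],[0,0,0],[0,0,0],[0,0,0],[0,0,0],[0,0,0],[0,0,0],[0,0,0],[0,0,0],[0,0,0],[0,0,0],[0,0,0]],"rot":[[0,0,0.118],[0,0,0.118],[0,0,0.118],[0,0,0.118],[0,0,0.118],[0,0,0.118],[0,0,0.118],[0,0,0.118],[0,0,0.118],[0,0,0.118],[0,0,0.118],[0,0,0.118]]}'
python3 -m jog '{"translation":[[0,0,0],[0,0,0],[0,0,0],[0,0,0],[0,0,0],[0,0,0],[0,0,0],[0,0,0],[0,0,0],[0,0,0]],"rot":[[0,0,0.118],[0,0,0.118],[0,0,0.118],[0,0,0.118],[0,0,0.118],[0,0,0.118],[0,0,0.118],[0,0,0.118],[0,0,0.118],[0,0,0.035]]}'
python3 -c "
from h import *
go(.5823,.3522,.198,-153.9)"
```

```text
clock: 42.23
eef_pos: [0.5344, -0.0195, 0.2534]
tcp_rot: [0.001, 0.718, -0.696, 0.001]
force: [-0.7, -0.4, 0.1]
width: 0.0427
gripper_force: 0.0
clock: 43.07
eef_pos: [0.5344, -0.0195, 0.2534]
tcp_rot: [-0.001, -0.224, 0.975, -0.001]
force: [-0.4, 1.1, -0.1]
width: 0.0429
gripper_force: 0.0
t=43.07 pos [ 0.5344 -0.0195  0.2534] yaw -154.2 tilt 0.13 w 0.0429 F [-0.4  1.1 -0.1] g 0 
 shift [-2.565  3.922  0.682] turn [-0.002 -0.001 -0.004] j [ 0.33  0.11 -0.26  0.   -1.2  -1.45]
```

```bash
python3 -m jog '{"translation":[[-0.256,0.392,0.068],[-0.256,0.392,0.068],[-0.256,0.392,0.068],[-0.256,0.392,0.068],[-0.256,0.392,0.068],[-0.256,0.392,0.068],[-0.256,0.392,0.068],[-0.256,0.392,0.068],[-0.256,0.392,0.068],[-0.256,0.392,0.068],[0,0,0],[0,0,0]],"rot":[[0,0,-0.004],[0,0,0],[0,0,0],[0,0,0],[0,0,0],[0,0,0],[0,0,0],[0,0,0],[0,0,0],[0,0,0],[0,0,0],[0,0,0]]}' 55
python3 - <<'E'
from h import *
go(.5823,.3522,.198,-153.9)
s,_=snap('wrist','w15')
a=cv2.imread('pics/w10.png',0); b=cv2.imread('pics/w15.png',0)
def m(x0,y0,x1,y1):
    r=cv2.matchTemplate(b,a[y0:y1,x0:x1],cv2.TM_CCOEFF_NORMED); _,v,_,l=cv2.minMaxLoc(r); return v,l[0]-x0,l[1]-y0
print('roof',m(168,200,230,300),'ledge',m(172,140,275,160),'strip c',m(180,160,232,205),'strip a',m(300,152,336,208))
E
```

```text
clock: 44.07
eef_pos: [0.5772, 0.3541, 0.1964]
tcp_rot: [-0.001, -0.23, 0.973, -0.002]
force: [0.0, 0.1, -0.7]
width: 0.0468
gripper_force: 0.0
t=44.07 pos [0.5772 0.3541 0.1964] yaw -153.4 tilt 0.26 w 0.0468 F [ 0.   0.1 -0.7] g 0 
 shift [-0.046 -0.05  -0.02 ] turn [-0.003 -0.004  0.009] j [ 0.84  0.39 -0.03  0.   -1.16 -1.94]
roof (0.8765656352043152, -4, 5) ledge (0.9826443791389465, -4, 6) strip c (0.9838760495185852, -5, 6) strip a (0.9753745198249817, -4, 7)
```

```bash
python3 -c "
from bench import arm
print(arm.sign_off())"
```

```text
the job is handed in; nothing more can be done
None
```

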